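# Load a jar into the sloped jar rack

### The arm

A 6-joint arm with a two-finger parallel gripper is mounted at the origin on a cart in front of the work surface, level with it; the furniture and walls round the work are solid. World frame = base frame: x ahead of the robot, y to its left, z up, the work surface at z = 0. Lengths are in m, angles in rad, forces in N, time in s.
With the tool pointing down it reaches from about 0.35 to 0.975 m from the base axis. Payload 4.9 kg.
Tool frame: the origin (TCP) lies on the mounting face of the last link; the fingertips stand 173 mm ahead of it and the grasp point (between the pads) lies ctrl.pinch_z ahead of it (ctrl.pinch_z is the distance from the TCP to the grasp point, in m); z points along the fingers, y is the line along which they close (so a half turn about z gives the same grasp; the last joint's range is limited). The gripper opens to 85 mm and grips with 20 to 120 N. Pads are 22 mm wide; open, the fingers measure 114 mm over their backs; the gripper's body (76 mm by 85 mm) begins 54 mm behind the grasp point. The pads swing forward as they close: fully open they stand 13 mm farther back than shut.
Start: joints at [-1.464, 0.053, 1.613, -0, 1.476, -0.119], TCP at [0.14, -0.609, 0.405] pointing down, gripper open.
Joint ranges: [-3.01, 3.01], [-1.01, 2.22], [0.06, 2.58], [-1.02, 4.17], [0.09, 2.62], [-3.14, 3.14]. Speed limits (rad/s): [2.57, 2.57, 3.14, 3.14, 3.14, 3.14].

### API

Orientations are given as a rotation vector (axis times angle).
In Python, from station import telemetry, eyes, ctrl gives the robot as it stands.
- The arm moves only by the tool apply_moves, never from a script. Its argument "plan" is a list of rows, each a list of 5 numbers: the finger opening in m, from 0 to 0.0854, then the shift along the tool's x, y, z in m, then the turn about the tool's z in rad. In form: [[jaw, x, y, z, roll], ...]. A call has 1 to 12 rows; each row is the pose to reach, as a shift and turn from the pose commanded when the call began, along the tool's axes at that moment; what a row does not reach only later rows make up. A row lasts 1/12 s, in which the tool goes at most 41.7 mm and 7.16 degrees, less where a joint would pass 70% of its speed; a pose out of reach is approached as far as the arm can. A call with a gripper value outside its range is refused whole. The fingers move at their own pace and stop on an object; "newtons" is the grip in N (left out, the last holds). Time passes only in rows, so rows that repeat a pose let the fingers close. It gives the time, the measured TCP pose, the force, the opening and the grip force at its end, in the units of the state.
- telemetry.get_obs(): the state, without advancing time (a new reading comes with each control period).
- eyes.get_image(name): name is "scene" or "top" or "wrist"; returns a dict with "img" (480x640x3 uint8, blue, green, red), "range_z" (480x640 float32, m along the optical axis (not along the pixel's ray), 0 where there is no reading), "K" (3x3 intrinsics, pixels), "pose" (4x4, takes a point from camera to world coordinates); the wrist camera has in their place "hand_eye" (4x4, takes a point from camera to tool coordinates, whose origin is the TCP and whose axes are the flange's). Camera axes: x right, y down, z forward; pixel columns grow to the right and rows downward; lengths in m; the calibration is good to about 2 mm. A picture is of the moment at which its call begins: read the wrist's pose just before it.
- ctrl.finish_job(): hands the job in; it is judged then, once.
Trained networks look in a picture, given as the dict that the camera call returned (one of the last four; its "shot" number tells which), for a name from the list of things; names that differ only in an ending like _2 or _b are one class to them, and where a whole thing is asked for, a point or a joint stands for the part that bears it (a point fixed in the world has none). Each returns a list of dicts, best first, with "confidence" (0 to 1); they miss things now and then, are a little off and sometimes report something else, mostly with a low value. They report only what shows in the picture. A call takes as long as a camera call.
- eyes.search_frame(thing, picture): "box" ([left, top, right, bottom] in pixels, round what is visible of it).
- eyes.outline_of(thing, picture): "region" (480x640 bool, what is visible of it) and "box" ([left, top, right, bottom] in pixels, round what is visible of it).
- eyes.tip_of(thing, picture): "point" ([column, row] in pixels: a listed point, or the origin of a listed thing).
The state is a dict: "t": time; "q": joint angles; "dq": joint speeds; "effort": joint torques, N m; "tool_pos": TCP position; "tool_rot": TCP orientation; "contact_force": force on the tool from outside, world axes, zero at the start; "wrist_torque": the same for the moment, N m; "opening": finger opening in m; "grip_force": force on a finger pad.
Only numpy, scipy, OpenCV 4.12 (cv2) and the standard library are available. Lean on these libraries where they do the work, as an engineer would, in place of code of your own. Each camera call takes 0.05 s, during which the arm holds its last target. There are 200 camera calls.

### The job

Stand the smallest, squat jar on the open upper end of the sloped wooden jar rack and let go of it. Then push it gently down the chute with the fingers until it rests against the spring-loaded stop hidden under the hood, with the stop pressed fully back, and leave it there. Find the stop by feel and never press hard, and leave the tall jar and the spice jar where they stand.

Things in the scene. Friction and masses are not known exactly. Their poses are not given: they have to be found in the camera images.
- jar: The jar to load: the smallest and squattest of the three loose jars, a plain upright cylinder 58 mm across and 50 mm high with a screw lid as wide as the jar, 0.2 to 0.31 kg. Origin: centre of its underside; z is its axis, up.
- rack: Fixed sloped wooden chute on legs, 90 mm wide. Origin: centre of its foot on the worktop; x points level, downhill; y across; z up. Its floor falls 10 degrees towards +x; 320 mm long; upper end at x = -155, z = 84 mm, open. Along the floor: 0 to 80 mm no walls (82 mm wide); to 110 mm low cheeks funnel in; then walls 42 mm high, 66 mm apart; from 215 mm a hood, underside 62, top 66 mm off the floor.
- rack_load (a point): Point on the chute floor, on its centre line, 45 mm down from the upper end: set the centre of the jar's underside here. Axes as the rack's (not tilted). The jar stands here without sliding by itself; fingers can come behind it from the open upper end. Pushing it down the chute takes 0.5 to 3 N.
- rack_mouth (a point): Point on the chute floor, on its centre line, below the front edge of the aluminium hood, 215 mm down from the upper end. Axes as the rack's. A finger pushing the jar home never has to go under the hood. From 50 mm beyond the loading point on, pressing the jar on any part of the rack with more than 20 N is a failure.
- stop (a joint): Travel of the hidden sprung stop plate, in m: 0 free, 0.008 fully back down the slope. Soft spring (0.8 N fully back; jar's weight and friction hold it); behind it a stiff buffer (6 N per mm). Set differently each time: fully back, its face is 230 to 260 mm down from the floor's upper end (jar's centre 201 to 231 mm). Not listed; home is felt as a sharp rise of the push above 3 N.
- tall_jar: Bystander: a glass jar with a lid, 62 mm across and 86 mm high, standing on the worktop; origin at the centre of its underside.
- spice_jar: Bystander: a slim spice jar, 45 mm across and 106 mm high, standing on the worktop; origin at the centre of its underside.

How it is judged:
On the way:
1. the jar stands on the loading end, within 30 mm of the loading point, let go (distance between jar and rack_load below 0.03 m and contact force between the fingers and jar below 0.2 N and angle between jar's own z axis and vertical below 0.3 rad and linear speed of jar below 0.03 m/s), for 0.2 s.
At the end, for the whole second after the job is handed in: The jar stands upright in the chute (its axis within 0.3 rad of vertical), at rest, at least 140 mm beyond the loading point, and keeps the hidden stop plate pressed back by more than 6 of its 8 mm (value of joint stop above 0.006 m and x of jar in the frame of rack_load above 0.14 m and angle between jar's own z axis and vertical below 0.3 rad and linear speed of jar below 0.02 m/s); the robot touches nothing.
It fails at once if the jar, once in the chute (over 50 mm beyond the loading point), is pressed against the rack with more than 20 N (x of jar in the frame of rack_load above 0.05 m and contact force between jar and rack above 20 N).
It fails at once if the tall jar is moved by more than 20 mm (distance of tall_jar from where it was at the start of the episode above 0.02 m).
It fails at once if the spice jar is moved by more than 20 mm (distance of spice_jar from where it was at the start of the episode above 0.02 m).
It also fails if it takes over 59 s, if anything falls off the work surface, if the arm or the gripper's body presses on something with over 40 N, if the wrist force passes 120 N, or if a joint passes its speed limit or range.

## Working session

There is one attempt and no reset: what is moved stays moved. The work goes in short steps, Python scripts to look and compute and a tool call to move; the robot and the scene stay as the last step left them, time stands still between calls to the robot, and variables do not carry over. Pictures are saved under pics/ and viewed, at most 10 in all, crops included, and the job is handed in when it is done.

Besides the shell and the picture viewer there is one more tool, called after "Emit:" as name(argument=value, ...) on one line, values as JSON. apply_moves: Moves the arm, as the interface text tells. Its arguments: {"type":"object","properties":{"plan":{"type":"array","items":{"type":"array","items":{"type":"number"}}},"newtons":{"type":"number"}},"required":["plan"]}

```bash
mkdir -p pics
cat > h.py <<'E'
import numpy as np, cv2
from station import telemetry, eyes, ctrl
from scipy.spatial.transform import Rotation as R
def T_tool():
    o=telemetry.get_obs(); T=np.eye(4); T[:3,:3]=R.from_rotvec(o['tool_rot']).as_matrix(); T[:3,3]=o['tool_pos']; return T
def shot(n):
    T=T_tool(); p=eyes.get_image(n); p['W']=p['pose'] if 'pose' in p else T@p['hand_eye']; return p
def cloud(p,m=None):
    z=p['range_z']; m=(z>0) if m is None else m&(z>0)
    v,u=np.nonzero(m); d=z[v,u]; K=p['K']
    c=np.c_[(u-K[0,2])/K[0,0]*d,(v-K[1,2])/K[1,1]*d,d]
    return c@p['W'][:3,:3].T+p['W'][:3,3]
E
python3 - <<'E'
from h import *
np.set_printoptions(precision=4,suppress=True)
print(ctrl.pinch_z, telemetry.get_obs())
ims=[]
for n in ['scene','top']:
    p=shot(n); im=p['img'].copy()
    for t in ['jar','rack','tall_jar','spice_jar']:
        for r in eyes.outline_of(t,p)[:2]:
            c=cloud(p,r['region']); 
            if len(c)==0: continue
            print(n,t,r['confidence'],r['box'],np.percentile(c,[2,50,98],axis=0).round(3).tolist())
            b=list(map(int,r['box'])); cv2.rectangle(im,b[:2],b[2:],(0,0,255),1); cv2.putText(im,t,b[:2],0,.5,(0,0,255),1)
    for t in ['rack_load','rack_mouth','jar','rack']:
        for r in eyes.tip_of(t,p)[:1]: print(n,t,r)
    cv2.imwrite(f'pics/{n}.png',im)
    np.savez(n+'.npz',z=p['range_z'],K=p['K'],W=p['W'],img=p['img'])
E
```

```text
0.1547 {'t': 0.0, 'q': array([-1.464 ,  0.0534,  1.6143, -0.    ,  1.476 , -0.119 ]), 'dq': array([-0.001 , -0.0017,  0.0006, -0.0005,  0.0008,  0.0005]), 'effort': array([ -0.0002, -39.3678, -37.0179,  -0.0001,   0.007 ,   0.    ]), 'tool_pos': array([ 0.1399, -0.6089,  0.4034]), 'tool_rot': array([-3.1195, -0.3537, -0.    ]), 'contact_force': array([-0.3651, -0.1961, -0.5693]), 'wrist_torque': array([ 0.004 ,  0.0143, -0.0594]), 'grip_force': 0.0, 'opening': 0.08523544602439681}
scene jar 0.87 [412.4, 309.8, 444.4, 354.1] [[0.581, -0.329, 0.005], [0.602, -0.31, 0.048], [0.634, -0.276, 0.052]]
scene rack 0.63 [269.5, 136.9, 367.0, 251.0] [[0.524, -0.034, 0.006], [0.564, 0.122, 0.072], [0.609, 0.279, 0.109]]
scene tall_jar 0.84 [335.2, 341.1, 372.1, 395.2] [[0.412, -0.356, 0.011], [0.434, -0.34, 0.078], [0.465, -0.302, 0.088]]
scene spice_jar 0.6 [349.6, 269.4, 378.7, 323.0] [[0.5, -0.223, 0.006], [0.515, -0.215, 0.076], [0.539, -0.185, 0.108]]
scene rack_load {'point': [331.9, 212.6], 'confidence': 0.67}
scene rack_mouth {'point': [304.9, 179.6], 'confidence': 0.77}
scene jar {'poin
[... 328 characters left out ...]
 tall_jar 0.98 [465.6, 276.5, 508.5, 308.5] [[0.414, -0.347, 0.033], [0.44, -0.315, 0.086], [0.467, -0.293, 0.091]]
top tall_jar 0.73 [448.0, 186.0, 483.4, 220.9] [[0.582, -0.322, 0.015], [0.607, -0.293, 0.051], [0.634, -0.269, 0.055]]
top spice_jar 0.74 [401.8, 228.6, 433.8, 262.7] [[0.5, -0.218, 0.001], [0.518, -0.194, 0.106], [0.542, -0.176, 0.111]]
top spice_jar 0.27 [139.3, 185.8, 325.3, 243.1] [[0.524, -0.027, 0.04], [0.567, 0.139, 0.079], [0.608, 0.287, 0.112]]
top rack_load {'point': [300.0, 213.0], 'confidence': 0.9}
top rack_mouth {'point': [208.5, 218.3], 'confidence': 0.57}
top jar {'point': [462.1, 203.2], 'confidence': 0.6}
top rack {'point': [244.0, 224.3], 'confidence': 0.58}
```

Run:
```python
from h import *
np.set_printoptions(precision=4,suppress=True)
for n in ['top','scene']:
    p=dict(np.load(n+'.npz')); p['range_z']=p['z']; c=cloud(p)
    print(n)
    j=c[(abs(c[:,0]-.607)<.05)&(abs(c[:,1]+.295)<.05)&(c[:,2]>.044)&(c[:,2]<.06)]
    if len(j): print('jar',cv2.minEnclosingCircle(j[:,:2].astype(np.float32)), j.mean(0))
    r=c[(c[:,0]>.49)&(c[:,0]<.65)&(c[:,1]>-.08)&(c[:,1]<.33)&(c[:,2]>.025)&(c[:,2]<.14)]
    print('rack',cv2.minAreaRect(r[:,:2].astype(np.float32)))
    for y0 in np.arange(-.04,.30,.03):
        s=r[abs(r[:,1]-y0)<.006]
        if len(s)>3: print(round(y0,3),len(s),s[:,0].min().round(4),s[:,0].max().round(4),np.percentile(s[:,2],[5,50,95]).round(4))
p=dict(np.load('top.npz')); p['range_z']=p['z']
from itertools import product
for nm,(u,v) in dict(load=(300,213),mouth=(208.5,218.3),rack=(244,224.3)).items():
    K=p['K'];W=p['W'];d=W[:3,:3]@[(u-K[0,2])/K[0,0],(v-K[1,2])/K[1,1],1];o=W[:3,3]
    for z in (0,.05,.076): print(nm,z,(o+d*(z-o[2])/d[2]))
```

```text
top
jar ((0.6102379560470581, -0.2971906065940857), 0.029142580926418304) [ 0.6093 -0.2968  0.0514]
rack ((0.5679453015327454, 0.13039268553256989), (0.0984974130988121, 0.3280080258846283), 1.165842890739441)
-0.04 10 0.533 0.5491 [0.0771 0.0793 0.083 ]
-0.01 315 0.5296 0.6116 [0.078  0.0813 0.0845]
0.02 311 0.5289 0.6099 [0.0723 0.0761 0.0798]
0.05 339 0.5203 0.6188 [0.068  0.0713 0.0915]
0.08 350 0.5272 0.6103 [0.0621 0.0667 0.1047]
0.11 330 0.5253 0.6077 [0.0573 0.0619 0.1038]
0.14 330 0.5259 0.6085 [0.052  0.0564 0.0989]
0.17 327 0.5251 0.607 [0.0464 0.0508 0.093 ]
0.2 568 0.5238 0.6069 [0.042  0.1096 0.1141]
0.23 347 0.5236 0.6072 [0.0635 0.1057 0.1092]
0.26 354 0.5219 0.6067 [0.0627 0.1003 0.1036]
0.29 249 0.5219 0.605 [0.0924 0.0953 0.0985]
scene
jar ((0.6099088788032532, -0.30072957277297974), 0.029283303767442703) [ 0.6085 -0.302   0.0495]
rack ((0.570070207118988, 0.1280139833688736), (0.33238399028778076, 0.09987228363752365), 89.7439193725586)
-0.04 96 0.5301 0.6103 [0.0744 0.0791 0.0842]
-0.01 134 0.5293 0.6118 [0.0762 0.0789 0.0813]
0.02 126 0.5278 0.6086 [0.0692 0.0736 0.0758]
0.05 198 0.5198 0.6197 [0.0665 0.07   0.0939]
0.08 198 0.5264 0.6094 [0.0607 0.0685 0.1042]
0.11 155 0.5258 0.6077 [0.0547 0.0605 0.1009]
0.14 131 0.5246 0.6071 [0.0506 0.0614 0.0957]
0.17 122 0.5245 0.6056 [0.0449 0.0581 0.0898]
0.2 229 0.5228 0.6094 [0.0399 0.0836 0.111 ]
0.23 131 0.5225 0.6064 [0.0386 0.1028 0.1056]
0.26 115 0.5207 0.6054 [0.0356 0.0973 0.0999]
0.29 44 0.5233 0.6043 [0.0769 0.0931 0.0957]
load 0 [0.5873 0.0141 0.    ]
load 0.05 [0.5783 0.0119 0.05  ]
load 0.076 [0.5737 0.0108 0.076 ]
mouth 0 [0.5733 0.187  0.    ]
mouth 0.05 [0.565  0.1771 0.05  ]
mouth 0.076 [0.5606 0.172  0.076 ]
rack 0 [0.5632 0.1195 0.    ]
rack 0.05 [0.5553 0.1126 0.05  ]
rack 0.076 [0.5513 0.1091 0.076 ]
```

View pics/top.png

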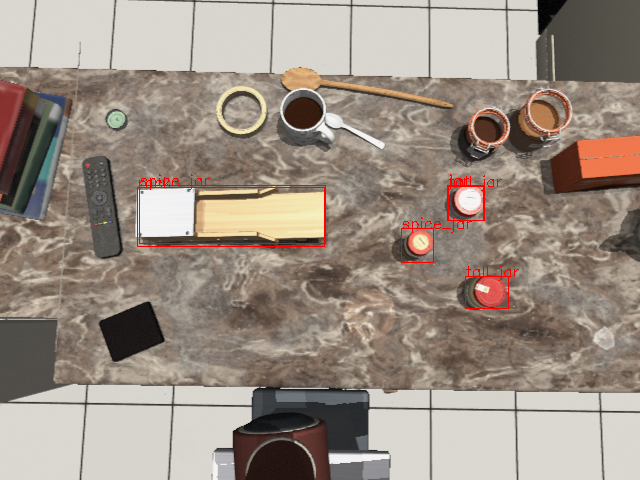

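View pics/scene.png

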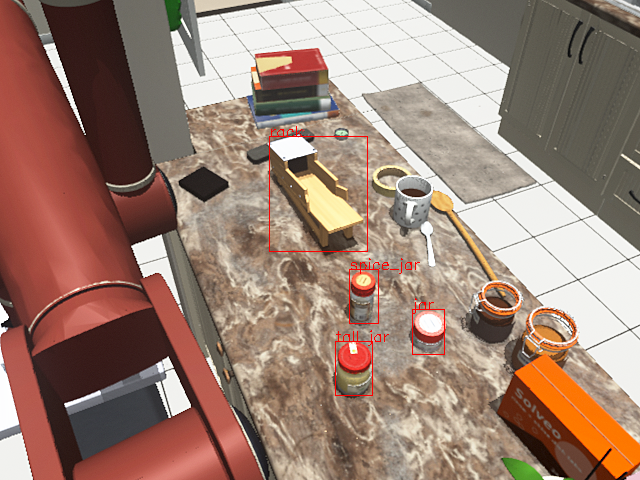

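The top view shows the squat white-lid jar at about (466,203). The rack's open end is on the right at (325,213) and the hood on the left at (168,212), so downhill is world +y. The tall jar (489,292) and spice jar (420,243) are clear of the path, and the scene view agrees.

Emit:
apply_moves(plan=[[0.085, 0.5275, -0.197, 0.08, -1.366], [0.085, 0.5275, -0.197, 0.08, -1.366], [0.085, 0.5275, -0.197, 0.08, -1.366], [0.085, 0.5275, -0.197, 0.08, -1.366], [0.085, 0.5275, -0.197, 0.08, -1.366], [0.085, 0.5275, -0.197, 0.08, -1.366], [0.085, 0.5275, -0.197, 0.08, -1.366], [0.085, 0.5275, -0.197, 0.08, -1.366], [0.085, 0.5275, -0.197, 0.08, -1.366], [0.085, 0.5275, -0.197, 0.08, -1.366], [0.085, 0.5275, -0.197, 0.08, -1.366], [0.085, 0.5275, -0.197, 0.08, -1.366]], newtons=25)

```text
t: 1.9
tool_pos: [0.5547, -0.335, 0.3343]
tool_rot: [2.193, 2.249, -0.0]
contact_force: [-0.5, 0.0, -0.2]
opening: 0.0852
grip_force: 0.0
```

Emit:
apply_moves(plan=[[0.085, 0.02, 0.035, 0, 0], [0.085, 0.035, 0.0555, 0, 0], [0.085, 0.035, 0.0555, 0, 0], [0.085, 0.035, 0.0555, 0, 0], [0.085, 0.035, 0.0555, 0, 0]])

```text
t: 2.32
tool_pos: [0.6075, -0.3006, 0.3342]
tool_rot: [-2.198, -2.244, 0.001]
contact_force: [-1.0, -0.7, 0.6]
opening: 0.0848
grip_force: 0.0
```

```bash
cat > w.py <<'E'
import sys
from h import *
np.set_printoptions(precision=4,suppress=True)
o=telemetry.get_obs(); print(o['tool_pos'],o['tool_rot'],o['contact_force'],o['opening'])
p=shot('wrist')
for r in eyes.outline_of('jar',p)[:2]:
    c=cloud(p,r['region'])
    if len(c)<50: continue
    zt=np.percentile(c[:,2],90); t=c[abs(c[:,2]-zt)<.006]
    print(r['confidence'],r['box'],zt,cv2.minEnclosingCircle(t[:,:2].astype(np.float32)),t.mean(0))
if len(sys.argv)>1: cv2.imwrite('pics/'+sys.argv[1],p['img'])
E
python3 w.py w1.png
```

```text
[ 0.6075 -0.3006  0.3342] [-2.1978 -2.2444  0.0009] [-0.9836 -0.6724  0.6057] 0.08481867947975824
0.81 [284.5, 171.2, 374.6, 270.8] 0.049933574888503515 ((0.6098369359970093, -0.29549121856689453), 0.02852616459131241) [ 0.6097 -0.2943  0.049 ]
```

Emit:
apply_moves(plan=[[0.085, 0.004, 0.002, 0.035, 0], [0.085, 0.004, 0.002, 0.07, 0], [0.085, 0.004, 0.002, 0.1, 0], [0.085, 0.004, 0.002, 0.13, 0], [0.085, 0.004, 0.002, 0.147, 0], [0.085, 0.004, 0.002, 0.147, 0], [0.05, 0.004, 0.002, 0.147, 0], [0.05, 0.004, 0.002, 0.147, 0], [0.05, 0.004, 0.002, 0.147, 0], [0.05, 0.004, 0.002, 0.147, 0], [0.05, 0.004, 0.002, 0.147, 0], [0.05, 0.004, 0.002, 0.147, 0]], newtons=30)

```text
t: 3.42
tool_pos: [0.6105, -0.2972, 0.1902]
tool_rot: [2.195, 2.242, -0.0]
contact_force: [-2.1, -1.5, 7.0]
opening: 0.0571
grip_force: 33.5
```

Emit:
apply_moves(plan=[[0.05, 0, 0, 0, 0], [0.05, 0, 0, -0.02, 0], [0.05, 0, 0, -0.05, 0], [0.05, 0, 0, -0.09, 0], [0.05, 0, 0, -0.13, 0], [0.05, 0, 0, -0.13, 0], [0.05, 0, 0, -0.13, 0]])

```text
t: 4.0
tool_pos: [0.6107, -0.2966, 0.3219]
tool_rot: [2.192, 2.24, 0.003]
contact_force: [0.4, 0.1, -3.3]
opening: 0.0572
grip_force: 33.7
```

Emit:
apply_moves(plan=[[0.05, 0.03, -0.003, 0, 0], [0.05, 0.06, -0.006, 0, 0], [0.05, 0.09, -0.01, 0, 0], [0.05, 0.12, -0.014, 0, 0], [0.05, 0.15, -0.018, 0, 0], [0.05, 0.18, -0.022, 0, 0], [0.05, 0.21, -0.025, 0, 0], [0.05, 0.24, -0.028, 0, 0], [0.05, 0.27, -0.031, 0, 0], [0.05, 0.295, -0.034, 0, 0], [0.05, 0.308, -0.034, 0, 0], [0.05, 0.308, -0.034, 0, 0]])

```text
t: 5.0
tool_pos: [0.5683, 0.0133, 0.3148]
tool_rot: [-2.192, -2.246, 0.003]
contact_force: [0.9, -0.6, -3.9]
opening: 0.057
grip_force: 33.6
```

```bash
python3 w.py w2.png
python3 - <<'E'
from h import *
p=shot('top'); 
for t in ['rack_load','rack_mouth']: print(t,eyes.tip_of(t,p)[:1])
for r in eyes.outline_of('jar',p)[:2]:
    c=cloud(p,r['region']); print(r['confidence'],r['box'],np.percentile(c,[5,50,95],axis=0).round(3).tolist())
p=shot('wrist'); c=cloud(p)
for y0 in np.arange(.04,.2,.02):
    s=c[(abs(c[:,1]-y0)<.006)&(abs(c[:,0]-.57)<.06)&(c[:,2]>.02)&(c[:,2]<.12)]
    if len(s)>3: print(round(y0,3),len(s),s[:,0].min().round(4),s[:,0].max().round(4),np.percentile(s[:,2],[5,50,95]).round(4))
E
```

```text
[0.5683 0.0133 0.3148] [-2.1916 -2.2455  0.003 ] [ 0.9465 -0.5738 -3.8704] 0.05696877470545448
0.85 [226.5, 227.7, 416.5, 441.6] 0.1744260724707648 ((0.5669968724250793, 0.014855451881885529), 0.029805954545736313) [0.567  0.0183 0.1736]
rack_load [{'point': [298.0, 216.7], 'confidence': 0.7}]
rack_mouth [{'point': [209.2, 214.7], 'confidence': 0.69}]
0.61 [305.5, 211.6, 313.9, 223.5] [[0.544, -0.014, 0.143], [0.551, -0.01, 0.173], [0.558, -0.006, 0.179]]
0.24 [135.6, 189.1, 313.9, 242.0] [[0.525, 0.045, 0.045], [0.562, 0.198, 0.094], [0.602, 0.283, 0.112]]
0.04 3748 0.5286 0.61 [0.0691 0.0706 0.0721]
0.06 5102 0.5203 0.6179 [0.0658 0.0675 0.0953]
0.08 4847 0.5257 0.6121 [0.0623 0.0642 0.094 ]
0.1 5446 0.5271 0.609 [0.0588 0.0609 0.1033]
0.12 5627 0.5263 0.6088 [0.0553 0.0574 0.0998]
0.14 660 0.5339 0.6004 [0.0527 0.0539 0.0551]
```

View pics/w2.png

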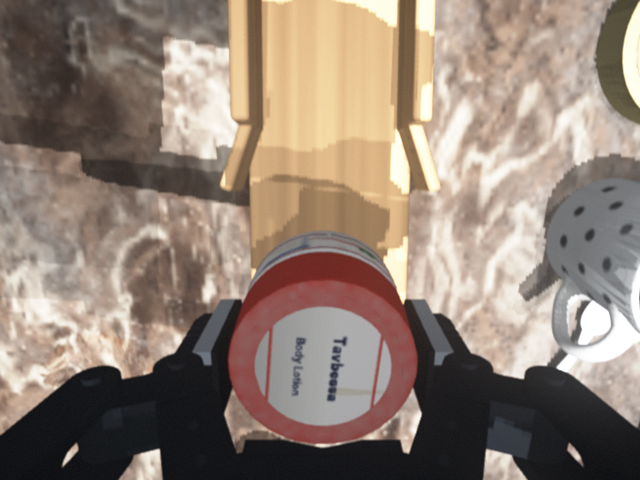

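The wrist view shows the jar (lid centred at about (322,374)) held upright and in line with the chute, whose cheeks are at (240,160) and (420,160). Lowering it now.

Emit:
apply_moves(plan=[[0.05, -0.001, 0.001, 0.01, 0], [0.05, -0.002, 0.002, 0.02, 0], [0.05, -0.002, 0.002, 0.027, 0], [0.05, -0.002, 0.002, 0.033, 0], [0.05, -0.002, 0.002, 0.037, 0], [0.05, -0.002, 0.002, 0.039, 0], [0.05, -0.002, 0.002, 0.039, 0], [0.05, -0.002, 0.002, 0.039, 0]])

```text
t: 6.02
tool_pos: [0.5715, 0.009, 0.2785]
tool_rot: [2.198, 2.245, 0.0]
contact_force: [0.5, 0.1, -2.8]
opening: 0.0574
grip_force: 33.6
```

Emit:
apply_moves(plan=[[0.05, 0, -0.001, 0.002, 0], [0.05, 0, -0.001, 0.004, 0], [0.05, 0, -0.001, 0.005, 0], [0.05, 0, -0.001, 0.005, 0], [0.05, 0, -0.001, 0.005, 0]])

```text
t: 6.43
tool_pos: [0.5704, 0.009, 0.2734]
tool_rot: [-2.198, -2.245, -0.0]
contact_force: [-0.8, -0.7, -2.7]
opening: 0.0572
grip_force: 33.6
```

Emit:
apply_moves(plan=[[0.05, 0, 0, 0.001, 0], [0.05, 0, 0, 0.002, 0], [0.05, 0, 0, 0.002, 0], [0.05, 0, 0, 0.002, 0]])

```text
t: 6.77
tool_pos: [0.5705, 0.009, 0.2718]
tool_rot: [2.198, 2.244, 0.001]
contact_force: [0.1, -0.1, -0.8]
opening: 0.0575
grip_force: 33.8
```

Contact is just starting (the load drops from −2.8 to −0.8 N). Releasing slowly.

Emit:
apply_moves(plan=[[0.056, 0, 0, 0.001, 0], [0.058, 0, 0, 0.001, 0], [0.059, 0, 0, 0.001, 0], [0.06, 0, 0, 0.001, 0], [0.063, 0, 0, 0.001, 0], [0.068, 0, 0, 0.001, 0], [0.074, 0, 0, 0.001, 0], [0.08, 0, 0, 0.001, 0], [0.085, 0, 0, 0.001, 0], [0.085, 0, 0, 0.001, 0], [0.085, 0, 0, 0.001, 0], [0.085, 0, 0, 0.001, 0]], newtons=20)

```text
t: 7.77
tool_pos: [0.5704, 0.0089, 0.2704]
tool_rot: [-2.198, -2.245, -0.0]
contact_force: [0.1, 0.1, 0.3]
opening: 0.0852
grip_force: 0.0
```

```bash
python3 w.py w3.png
```

```text
[0.5704 0.0089 0.2704] [-2.198  -2.2446 -0.    ] [0.0995 0.0575 0.2825] 0.08521493689237165
0.65 [229.9, 217.3, 420.7, 414.5] 0.12788171689759803 ((0.5701529383659363, 0.02074141427874565), 0.028563927859067917) [0.5701 0.0187 0.1253]
```

View pics/w3.png

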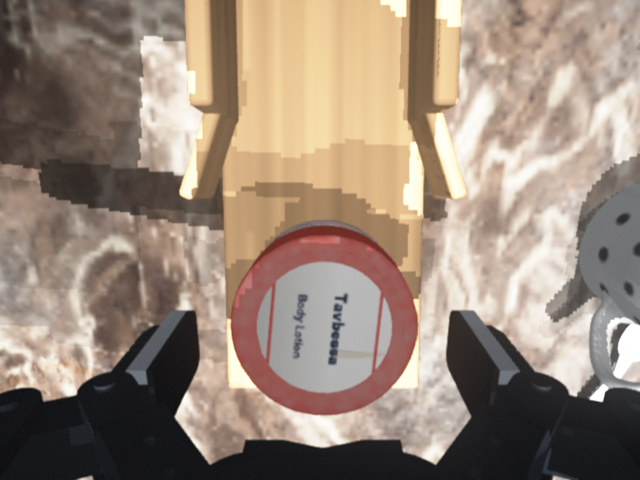

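The wrist view shows the jar released and standing on the loading end (lid at about (325,320)), with the fingers clear of it on both sides. I'll back out and close the fingers behind it.

Emit:
apply_moves(plan=[[0.085, -0.015, 0, 0, 0], [0.085, -0.035, 0, 0, 0], [0.085, -0.055, 0, 0, 0], [0.085, -0.075, 0, 0, 0], [0.085, -0.085, 0, 0, 0], [0, -0.085, 0, 0, 0], [0, -0.085, 0, 0, 0], [0, -0.085, 0, 0, 0], [0, -0.085, 0, 0, 0], [0, -0.085, 0, 0, 0], [0, -0.085, 0, 0, 0], [0, -0.085, 0, 0, 0]])

```text
t: 8.87
tool_pos: [0.5722, -0.0755, 0.2704]
tool_rot: [2.197, 2.245, 0.0]
contact_force: [0.4, 0.8, -0.9]
opening: 0.0004
grip_force: 0.0
```

Emit:
apply_moves(plan=[[0, 0.012, 0, 0, 0], [0, 0.024, 0, 0, 0], [0, 0.034, 0, 0, 0], [0, 0.042, 0, 0, 0], [0, 0.046, 0, 0, 0], [0, 0.046, 0, 0, 0]])

```text
t: 9.37
tool_pos: [0.5711, -0.0288, 0.2703]
tool_rot: [-2.196, -2.246, -0.0]
contact_force: [-0.1, -0.1, 0.1]
opening: 0.0002
grip_force: 0.0
```

```bash
python3 w.py w4.png
```

```text
[ 0.5711 -0.0288  0.2703] [-2.1959 -2.2464 -0.    ] [-0.1389 -0.1308  0.1394] 0.00017366239506612385
0.73 [222.7, 96.3, 430.2, 304.7] 0.12798475248472627 ((0.5700470209121704, 0.020631913095712662), 0.028374304994940758) [0.57   0.0183 0.1254]
```

View pics/w4.png

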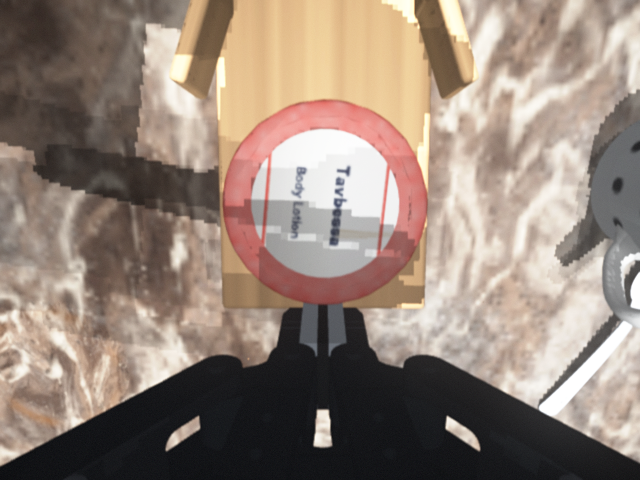

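The fingers are shut just behind the jar (at about (322,305)) and centred on it. Pushing along the slope.

Emit:
apply_moves(plan=[[0, 0.003, 0, 0.0005, 0], [0, 0.006, 0, 0.001, 0], [0, 0.009, 0, 0.0015, 0], [0, 0.012, 0, 0.002, 0], [0, 0.016, 0, 0.003, 0], [0, 0.02, 0, 0.0035, 0], [0, 0.024, 0, 0.004, 0], [0, 0.028, 0, 0.005, 0], [0, 0.032, 0, 0.0055, 0], [0, 0.036, 0, 0.0065, 0], [0, 0.04, 0, 0.007, 0], [0, 0.04, 0, 0.007, 0]])

```text
t: 10.47
tool_pos: [0.5702, 0.0108, 0.2631]
tool_rot: [-2.197, -2.245, -0.0]
contact_force: [0.3, 0.7, -0.1]
opening: 0.0
grip_force: 0.0
```

```bash
python3 w.py
```

```text
[0.5702 0.0108 0.2631] [-2.1965 -2.2446 -0.0003] [ 0.2685  0.7258 -0.1289] 3.7680635728150595e-05
0.84 [220.9, 108.5, 429.8, 317.9] 0.12160867765770203 ((0.5690694451332092, 0.05673440545797348), 0.028449995443224907) [0.5692 0.0545 0.119 ]
```

Emit:
apply_moves(plan=[[0, 0.004, 0, 0.0007, 0], [0, 0.008, 0, 0.0014, 0], [0, 0.012, 0, 0.0021, 0], [0, 0.016, 0, 0.0028, 0], [0, 0.02, 0, 0.0035, 0], [0, 0.024, 0, 0.0042, 0], [0, 0.028, 0, 0.0049, 0], [0, 0.032, 0, 0.0056, 0], [0, 0.036, 0, 0.0063, 0], [0, 0.04, 0, 0.007, 0], [0, 0.044, 0, 0.0077, 0], [0, 0.048, 0, 0.0084, 0]])

```text
t: 11.57
tool_pos: [0.5693, 0.0584, 0.2548]
tool_rot: [-2.198, -2.245, 0.0]
contact_force: [0.5, -0.9, -0.2]
opening: 0.0001
grip_force: 0.4
```

Emit:
apply_moves(plan=[[0, 0.004, 0, 0.0007, 0], [0, 0.008, 0, 0.0014, 0], [0, 0.012, 0, 0.0021, 0], [0, 0.016, 0, 0.0028, 0], [0, 0.02, 0, 0.0035, 0], [0, 0.024, 0, 0.0042, 0], [0, 0.028, 0, 0.0049, 0], [0, 0.032, 0, 0.0056, 0], [0, 0.036, 0, 0.0063, 0], [0, 0.038, 0, 0.0067, 0], [0, 0.04, 0, 0.007, 0]])

```text
t: 12.48
tool_pos: [0.5685, 0.0982, 0.248]
tool_rot: [2.198, 2.245, -0.0]
contact_force: [0.7, -0.4, -0.6]
opening: 0.0003
grip_force: 0.4
```

```bash
python3 w.py w5.png
```

```text
[0.5685 0.0982 0.248 ] [ 2.1977  2.2449 -0.0001] [ 0.7207 -0.401  -0.6022] 0.00025921014762585664
0.57 [220.3, 111.5, 426.2, 315.3] 0.10632143018818943 ((0.5672445893287659, 0.14431944489479065), 0.028519688174128532) [0.5674 0.1414 0.1037]
```

View pics/w5.png

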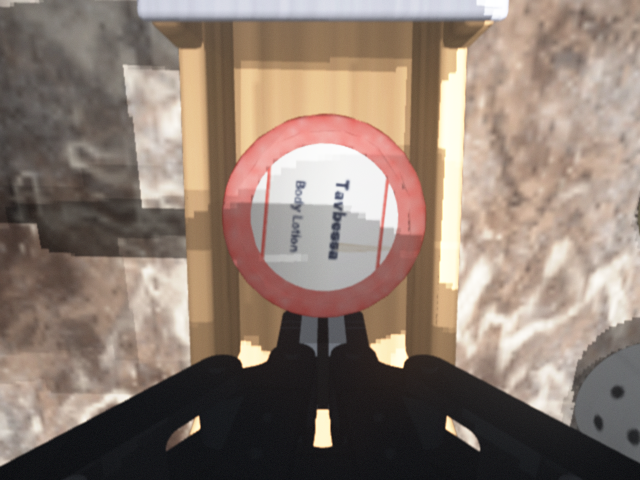

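The jar is upright between the walls with its lid at (324,215), and the hood edge is ahead at row 15. From here I'll advance slowly, watching the force.

Emit:
apply_moves(plan=[[0, 0.002, 0, 0.0004, 0], [0, 0.004, 0, 0.0007, 0], [0, 0.006, 0, 0.001, 0], [0, 0.008, 0, 0.0014, 0], [0, 0.01, 0, 0.0018, 0], [0, 0.012, 0, 0.0021, 0], [0, 0.013, 0, 0.0023, 0], [0, 0.014, 0, 0.0025, 0]])

```text
t: 13.25
tool_pos: [0.5683, 0.1121, 0.2456]
tool_rot: [2.198, 2.245, 0.0]
contact_force: [-0.1, -1.3, 1.1]
opening: -0.0002
grip_force: 0.7
```

Emit:
apply_moves(plan=[[0, 0.001, 0, 0.0002, 0], [0, 0.002, 0, 0.0004, 0], [0, 0.003, 0, 0.0005, 0], [0, 0.004, 0, 0.0007, 0], [0, 0.005, 0, 0.0009, 0], [0, 0.006, 0, 0.001, 0]])

```text
t: 13.75
tool_pos: [0.5681, 0.118, 0.2445]
tool_rot: [2.198, 2.245, 0.0]
contact_force: [0.6, -1.5, 1.4]
opening: 0.0001
grip_force: 0.7
```

Emit:
apply_moves(plan=[[0, 0.001, 0, 0.0002, 0], [0, 0.002, 0, 0.0004, 0], [0, 0.003, 0, 0.0005, 0]])

```text
t: 14.0
tool_pos: [0.568, 0.121, 0.2439]
tool_rot: [-2.198, -2.245, 0.0]
contact_force: [-0.4, -1.4, 1.0]
opening: 0.0004
grip_force: 0.7
```

Emit:
apply_moves(plan=[[0, 0.001, 0, 0.0002, 0], [0, 0.002, 0, 0.0004, 0], [0, 0.002, 0, 0.0004, 0]])

```text
t: 14.25
tool_pos: [0.568, 0.1231, 0.2435]
tool_rot: [-2.198, -2.245, -0.0]
contact_force: [0.0, 0.2, 0.6]
opening: -0.0001
grip_force: 0.5
```

Emit:
apply_moves(plan=[[0, 0.001, 0, 0.0002, 0], [0, 0.002, 0, 0.0004, 0], [0, 0.002, 0, 0.0004, 0]])

```text
t: 14.5
tool_pos: [0.5679, 0.1251, 0.2432]
tool_rot: [-2.198, -2.245, -0.0]
contact_force: [0.5, -1.0, 0.8]
opening: 0.0
grip_force: 0.6
```

Emit:
apply_moves(plan=[[0, 0.001, 0, 0.0002, 0], [0, 0.0015, 0, 0.0003, 0], [0, 0.0015, 0, 0.0003, 0]])

```text
t: 14.75
tool_pos: [0.5679, 0.1265, 0.2429]
tool_rot: [-2.198, -2.245, -0.0]
contact_force: [0.0, -1.6, 1.3]
opening: -0.0005
grip_force: 0.7
```

Emit:
apply_moves(plan=[[0, 0.001, 0, 0.0002, 0], [0, 0.0015, 0, 0.0003, 0], [0, 0.0015, 0, 0.0003, 0]])

```text
t: 15.0
tool_pos: [0.5679, 0.128, 0.2426]
tool_rot: [2.198, 2.245, 0.0]
contact_force: [-0.0, -1.0, 0.7]
opening: 0.0005
grip_force: 0.8
```

```bash
python3 w.py
```

```text
[0.5679 0.128  0.2426] [2.1979 2.2447 0.0002] [-0.0131 -0.9513  0.7138] 0.0005270870852837945
0.56 [220.1, 155.4, 425.2, 319.5] 0.1012195498998763 ((0.5667710304260254, 0.1734761893749237), 0.028374679386615753) [0.5668 0.1704 0.0986]
```

Emit:
apply_moves(plan=[[0, 0.001, 0, 0.0002, 0], [0, 0.002, 0, 0.0004, 0], [0, 0.002, 0, 0.0004, 0]])

```text
t: 15.35
tool_pos: [0.5678, 0.1301, 0.2422]
tool_rot: [-2.198, -2.245, -0.0]
contact_force: [-0.6, -1.6, 1.6]
opening: 0.0002
grip_force: 0.7
```

Emit:
apply_moves(plan=[[0, 0.001, 0, 0.0002, 0], [0, 0.002, 0, 0.0004, 0], [0, 0.002, 0, 0.0004, 0]])

```text
t: 15.6
tool_pos: [0.5678, 0.1321, 0.2418]
tool_rot: [-2.198, -2.245, -0.0]
contact_force: [0.3, -0.7, 1.5]
opening: -0.0004
grip_force: 0.7
```

Emit:
apply_moves(plan=[[0, 0.001, 0, 0.0002, 0], [0, 0.002, 0, 0.0004, 0], [0, 0.002, 0, 0.0004, 0]])

```text
t: 15.85
tool_pos: [0.5677, 0.1341, 0.2414]
tool_rot: [-2.198, -2.245, -0.0]
contact_force: [0.4, -1.3, 2.1]
opening: -0.0004
grip_force: 0.7
```

Emit:
apply_moves(plan=[[0, 0.001, 0, 0.0002, 0], [0, 0.002, 0, 0.0004, 0], [0, 0.002, 0, 0.0004, 0]])

```text
t: 16.1
tool_pos: [0.5677, 0.1361, 0.2409]
tool_rot: [-2.198, -2.245, -0.0]
contact_force: [1.1, -0.8, 1.7]
opening: 0.0001
grip_force: 0.7
```

Emit:
apply_moves(plan=[[0, 0.001, 0, 0.0002, 0], [0, 0.002, 0, 0.0004, 0], [0, 0.002, 0, 0.0004, 0]])

```text
t: 16.35
tool_pos: [0.5676, 0.1381, 0.2405]
tool_rot: [-2.198, -2.245, -0.0]
contact_force: [0.2, -1.7, 0.5]
opening: -0.0
grip_force: 0.7
```

Emit:
apply_moves(plan=[[0, 0.001, 0, 0.0002, 0], [0, 0.002, 0, 0.0004, 0], [0, 0.002, 0, 0.0004, 0]])

```text
t: 16.6
tool_pos: [0.5676, 0.1401, 0.2401]
tool_rot: [-2.198, -2.245, -0.0]
contact_force: [0.0, -1.7, 1.6]
opening: 0.0002
grip_force: 0.7
```

Emit:
apply_moves(plan=[[0, 0.001, 0, 0.0002, 0], [0, 0.002, 0, 0.0004, 0], [0, 0.002, 0, 0.0004, 0]])

```text
t: 16.85
tool_pos: [0.5676, 0.1421, 0.2397]
tool_rot: [-2.198, -2.245, -0.0]
contact_force: [0.4, -1.8, 1.7]
opening: -0.0003
grip_force: 0.7
```

Emit:
apply_moves(plan=[[0, 0.001, 0, 0.0002, 0], [0, 0.002, 0, 0.0004, 0], [0, 0.002, 0, 0.0004, 0]])

```text
t: 17.1
tool_pos: [0.5675, 0.1441, 0.2393]
tool_rot: [-2.198, -2.245, -0.0]
contact_force: [0.6, -1.7, 0.7]
opening: 0.0002
grip_force: 0.7
```

Emit:
apply_moves(plan=[[0, 0.001, 0, 0.0002, 0], [0, 0.002, 0, 0.0004, 0], [0, 0.002, 0, 0.0004, 0]])

```text
t: 17.35
tool_pos: [0.5675, 0.1461, 0.2389]
tool_rot: [-2.198, -2.245, -0.0]
contact_force: [0.5, -1.5, 1.7]
opening: -0.0001
grip_force: 0.7
```

Emit:
apply_moves(plan=[[0, 0.001, 0, 0.0002, 0], [0, 0.002, 0, 0.0004, 0], [0, 0.002, 0, 0.0004, 0]])

```text
t: 17.6
tool_pos: [0.5674, 0.1481, 0.2385]
tool_rot: [-2.198, -2.245, -0.0]
contact_force: [0.2, -1.2, -0.5]
opening: 0.0004
grip_force: 0.7
```

Emit:
apply_moves(plan=[[0, 0.001, 0, 0.0002, 0], [0, 0.002, 0, 0.0004, 0], [0, 0.002, 0, 0.0004, 0]])

```text
t: 17.85
tool_pos: [0.5674, 0.15, 0.2382]
tool_rot: [-2.198, -2.245, -0.0]
contact_force: [-0.5, -1.8, 2.0]
opening: 0.0002
grip_force: 0.8
```

Emit:
apply_moves(plan=[[0, 0.001, 0, 0.0002, 0], [0, 0.002, 0, 0.0004, 0], [0, 0.002, 0, 0.0004, 0]])

```text
t: 18.1
tool_pos: [0.5674, 0.152, 0.2378]
tool_rot: [2.198, 2.245, 0.0]
contact_force: [-0.0, -1.6, 1.3]
opening: 0.0001
grip_force: 1.0
```

Emit:
apply_moves(plan=[[0, 0.001, 0, 0.0002, 0], [0, 0.0015, 0, 0.0003, 0], [0, 0.0015, 0, 0.0003, 0]])

```text
t: 18.35
tool_pos: [0.5674, 0.1535, 0.2375]
tool_rot: [2.198, 2.245, 0.0]
contact_force: [-1.0, -2.0, 2.7]
opening: 0.0001
grip_force: 1.2
```

```bash
python3 w.py w6.png
```

```text
[0.5674 0.1535 0.2375] [2.1978 2.2446 0.0001] [-0.9661 -2.0323  2.7243] 0.00012975625308932036
0.98 [235.1, 264.1, 412.9, 317.8] 0.09770856818157642 ((0.5665791034698486, 0.18612661957740784), 0.024567268788814545) [0.5666 0.1813 0.0966]
```

View pics/w6.png

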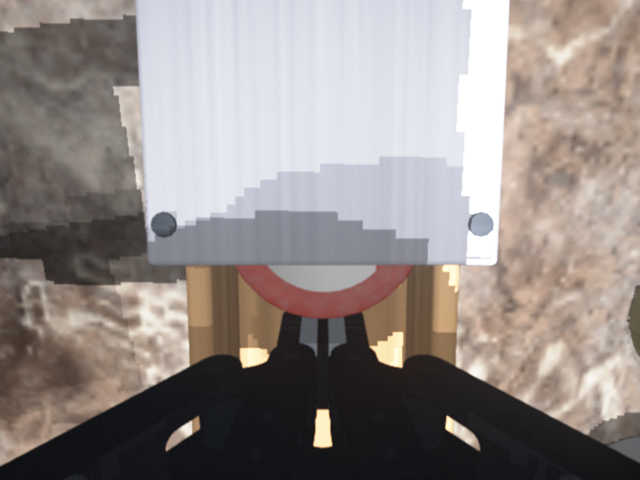

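The jar is under the hood with its rear rim at (322,317), just ahead of the fingertips. The resistance is starting to rise, so I'll take smaller steps.

Emit:
apply_moves(plan=[[0, 0.0005, 0, 0.0001, 0], [0, 0.001, 0, 0.0002, 0], [0, 0.001, 0, 0.0002, 0]])

```text
t: 18.7
tool_pos: [0.5674, 0.1544, 0.2374]
tool_rot: [2.198, 2.245, 0.0]
contact_force: [-0.9, -3.0, 2.4]
opening: 0.0002
grip_force: 1.4
```

Emit:
apply_moves(plan=[[0, 0.0005, 0, 0.0001, 0], [0, 0.001, 0, 0.0002, 0], [0, 0.001, 0, 0.0002, 0], [0, 0.001, 0, 0.0002, 0]])

```text
t: 19.03
tool_pos: [0.5673, 0.1554, 0.2372]
tool_rot: [2.198, 2.245, 0.0]
contact_force: [0.4, -2.3, 2.4]
opening: -0.0
grip_force: 1.5
```

Emit:
apply_moves(plan=[[0, 0.0005, 0, 0.0001, 0], [0, 0.001, 0, 0.0002, 0], [0, 0.001, 0, 0.0002, 0], [0, 0.001, 0, 0.0002, 0]])

```text
t: 19.37
tool_pos: [0.5674, 0.1563, 0.237]
tool_rot: [2.198, 2.244, -0.0]
contact_force: [0.0, -4.5, 3.8]
opening: -0.0003
grip_force: 2.4
```

Emit:
apply_moves(plan=[[0, 0.0003, 0, 0.0001, 0], [0, 0.0006, 0, 0.0001, 0], [0, 0.0006, 0, 0.0001, 0], [0, 0.0006, 0, 0.0001, 0]])

```text
t: 19.7
tool_pos: [0.5674, 0.1567, 0.237]
tool_rot: [2.197, 2.244, -0.001]
contact_force: [0.3, -5.7, 4.3]
opening: 0.0004
grip_force: 3.1
```

A sharp rise well above 3 N, so the jar is home. Backing off gently along the chute, then up.

Emit:
apply_moves(plan=[[0, -0.0005, 0, -0.0001, 0], [0, -0.001, 0, -0.0002, 0], [0, -0.0015, 0, -0.0003, 0], [0, -0.002, 0, -0.0004, 0], [0, -0.004, 0, -0.0007, 0], [0, -0.008, 0, -0.0014, 0], [0, -0.015, 0, -0.003, 0], [0, -0.025, 0, -0.005, 0], [0, -0.035, 0, -0.01, 0], [0, -0.045, 0, -0.03, 0], [0, -0.045, 0, -0.05, 0], [0, -0.045, 0, -0.07, 0]])

```text
t: 20.7
tool_pos: [0.5681, 0.1104, 0.3077]
tool_rot: [-2.2, -2.242, 0.001]
contact_force: [0.8, -0.1, 0.4]
opening: 0.0001
grip_force: 0.0
```

```bash
python3 w.py w7.png
```

```text
[0.5681 0.1104 0.3077] [-2.1997 -2.2425  0.0006] [ 0.814  -0.0697  0.3777] 0.00011544445421908934
0.94 [259.3, 86.5, 389.5, 150.7] 0.09704466019690303 ((0.5663283467292786, 0.1926630735397339), 0.026297766715288162) [0.5666 0.1852 0.0957]
```

View pics/w7.png

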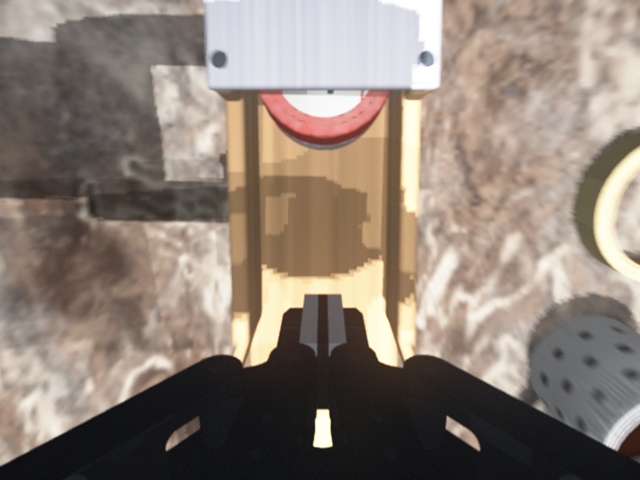

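Run:
```python
from h import *
p=shot('wrist'); r=eyes.outline_of('jar',p)[0]; c=cloud(p,r['region'])
t=c[(abs(c[:,0]-.567)<.03)&(c[:,2]>.085)]
# fit circle centre y with known r=.029 on rear rim: y = yc - sqrt(r^2-(x-xc)^2)
ys=[]
for x in np.arange(.550,.584,.003):
    s=t[abs(t[:,0]-x)<.002]
    if len(s): ys.append(np.percentile(s[:,1],1)+np.sqrt(.029**2-(x-.5667)**2))
print(np.round(ys,4), 'expected lid centre about', .1567+.0455)
```

```text
[0.2008 0.2011 0.2014 0.2015 0.2015 0.2017 0.2018 0.2016 0.2018 0.2018
 0.2018 0.2014] expected lid centre about 0.2022
```

The lid centre measures 0.2016 m against about 0.202 m expected, so the jar has stayed home and the robot is clear. Handing in.

```bash
python3 -c "
from station import ctrl; print(ctrl.finish_job())"
```

```text
the job is handed in; nothing more can be done
None
```

The squat jar stood on the loading end, was let go, then was pushed gently down to the hidden stop. A sharp force rise to about 6–7 N marked it as home, and it stayed there after the fingers withdrew. I never moved the other jars, and the job was handed in just after 20.7 s; no verdict came back.

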